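# Set the stock tags on the relay bins

## Task

Four yellow relay bins stand on the stock board, each with a hinged red/green flip tag straight in front of it. With the fingertips, gently push over the tags that are wrong, so that every full bin (a relay in both of its pockets) shows the green face up and every bin that is not full shows the red face up. Do not grip the tags, and leave the relays and everything else on the bench where they are.

Things in the scene. Friction and masses are not known exactly. Their poses are not given: they have to be found in the camera images.
- board: Fixed stock board, plywood 175 x 510 x 12 mm; origin at the centre of its underside, x from the tags (near the robot) to the bins (far side), y to the left along the row, z up. Turned by up to 0.2 rad. Four places, 125 mm apart along y, each have a flip tag in front and a bin straight behind it.
- tag_a_pivot (a point): Middle of the hinge pin of one flip tag, 44 mm above the bench; axes as the board's (x along the hinge pin towards the bin behind, y left, z up). It does not move. The fixed aluminium bracket round it is 66 mm along x, 36 mm along y and its top is 46 mm above the bench. Which of the four places this tag stands at varies.
- tag_b_pivot (a point): Middle of the hinge pin of one flip tag, 44 mm above the bench; axes as the board's (x along the hinge pin towards the bin behind, y left, z up). It does not move. The fixed aluminium bracket round it is 66 mm along x, 36 mm along y and its top is 46 mm above the bench. Which of the four places this tag stands at varies.
- tag_c_pivot (a point): Middle of the hinge pin of one flip tag, 44 mm above the bench; axes as the board's (x along the hinge pin towards the bin behind, y left, z up). It does not move. The fixed aluminium bracket round it is 66 mm along x, 36 mm along y and its top is 46 mm above the bench. Which of the four places this tag stands at varies.
- tag_d_pivot (a point): Middle of the hinge pin of one flip tag, 44 mm above the bench; axes as the board's (x along the hinge pin towards the bin behind, y left, z up). It does not move. The fixed aluminium bracket round it is 66 mm along x, 36 mm along y and its top is 46 mm above the bench. Which of the four places this tag stands at varies.
- flap_a (a joint): Flap on tag_a_pivot: plate 46 mm (along the pin) x 42 x 5 mm, slick black 7 mm bead on its free edge, 42 mm from the pin. 0 rad: leans 50 deg left of upright (+y), red face up, bead 32 mm left of the pin, 71 mm above the bench. 1.75 rad: the same to the right, green up. Upright at 0.87, bead 86 mm up. 20-40 g, nearly free: a light sideways push of the very fingertip against the bead (rising with it) past upright drops it over.
- flap_b (a joint): Flap on tag_b_pivot: plate 46 mm (along the pin) x 42 x 5 mm, slick black 7 mm bead on its free edge, 42 mm from the pin. 0 rad: leans 50 deg left of upright (+y), red face up, bead 32 mm left of the pin, 71 mm above the bench. 1.75 rad: the same to the right, green up. Upright at 0.87, bead 86 mm up. 20-40 g, nearly free: a light sideways push of the very fingertip against the bead (rising with it) past upright drops it over.
- flap_c (a joint): Flap on tag_c_pivot: plate 46 mm (along the pin) x 42 x 5 mm, slick black 7 mm bead on its free edge, 42 mm from the pin. 0 rad: leans 50 deg left of upright (+y), red face up, bead 32 mm left of the pin, 71 mm above the bench. 1.75 rad: the same to the right, green up. Upright at 0.87, bead 86 mm up. 20-40 g, nearly free: a light sideways push of the very fingertip against the bead (rising with it) past upright drops it over.
- flap_d (a joint): Flap on tag_d_pivot: plate 46 mm (along the pin) x 42 x 5 mm, slick black 7 mm bead on its free edge, 42 mm from the pin. 0 rad: leans 50 deg left of upright (+y), red face up, bead 32 mm left of the pin, 71 mm above the bench. 1.75 rad: the same to the right, green up. Upright at 0.87, bead 86 mm up. 20-40 g, nearly free: a light sideways push of the very fingertip against the bead (rising with it) past upright drops it over.
- bin_a: Fixed yellow open bin, 66 mm (x) x 88 mm (y) x 30 mm high, two pockets side by side along y (centres 22 mm left and right of the middle); origin at the centre of its underside, 12 mm above the bench. It stands 87 mm behind (+x of the board) the pivot of the tag it belongs to. Which place it stands at varies.
- bin_b: Fixed yellow open bin, 66 mm (x) x 88 mm (y) x 30 mm high, two pockets side by side along y (centres 22 mm left and right of the middle); origin at the centre of its underside, 12 mm above the bench. It stands 87 mm behind (+x of the board) the pivot of the tag it belongs to. Which place it stands at varies.
- bin_c: Fixed yellow open bin, 66 mm (x) x 88 mm (y) x 30 mm high, two pockets side by side along y (centres 22 mm left and right of the middle); origin at the centre of its underside, 12 mm above the bench. It stands 87 mm behind (+x of the board) the pivot of the tag it belongs to. Which place it stands at varies.
- bin_d: Fixed yellow open bin, 66 mm (x) x 88 mm (y) x 30 mm high, two pockets side by side along y (centres 22 mm left and right of the middle); origin at the centre of its underside, 12 mm above the bench. It stands 87 mm behind (+x of the board) the pivot of the tag it belongs to. Which place it stands at varies.
- relay_1_center (a point): Centre of a loose black relay, 28 x 28 x 38 mm, standing in a pocket of one of the bins (its top about 54 mm above the bench).
- relay_2_center (a point): Centre of a loose black relay, 28 x 28 x 38 mm, standing in a pocket of one of the bins (its top about 54 mm above the bench).
- relay_3_center (a point): Centre of a loose black relay, 28 x 28 x 38 mm, standing in a pocket of one of the bins (its top about 54 mm above the bench).
- relay_4_center (a point): Centre of a loose black relay, 28 x 28 x 38 mm, standing in a pocket of one of the bins (its top about 54 mm above the bench).
- relay_5_center (a point): Centre of a loose black relay, 28 x 28 x 38 mm, standing in a pocket of one of the bins (its top about 54 mm above the bench).
- side_cutters: Loose pliers with red handles, 151 x 56 x 12 mm, on the bench; origin at the centre of its underside, long axis x.
- round_plug: Loose pale grey round plug, 22 x 50 x 22 mm, on the bench; origin at the centre of its underside, long axis y.
- multimeter: Loose yellow and black multimeter, 155 x 76 x 44 mm, on the bench; origin at the centre of its underside, long axis x.

How it is judged:
By the outcome, as a careful person would: the job done as asked, in the order asked, and still so for the second after the job is handed in, with the robot touching nothing.
It also fails if it takes over 48 s, if anything falls off the work surface, if the arm or the gripper's body presses on something with over 40 N, if the wrist force passes 120 N, or if a joint passes its speed limit or range.

## Robot

A 7-joint arm with a two-finger parallel gripper is mounted at the origin on a cart in front of the work surface, level with it; the furniture and walls round the work are solid. World frame = base frame: x ahead of the robot, y to its left, z up, the work surface at z = 0. Lengths are in m, angles in rad, forces in N, time in s.
With the tool pointing down it reaches from about 0.4 to 0.85 m from the base axis. Payload 10.4 kg.
Tool frame: the origin (TCP) lies at the very end of the fingers, on their centre line; the grasp point (between the pads) lies 19 mm behind it; z points along the fingers, y is the line along which they close (so a half turn about z gives the same grasp; the last joint's range is limited). The gripper opens to 87 mm and grips with 3 to 60 N. Pads are 19 mm wide; open, the fingers measure 117 mm over their backs; the gripper's body (75 mm by 190 mm) begins 51 mm behind the grasp point.
Start: joints at [1.158, 0.332, -0.065, 1.46, 0.022, 1.35, -0.088], TCP at [0.238, -0.578, 0.223] pointing down, gripper open.
Joint ranges: [-2.6, 2.6], [-0.5, 2.12], [-1.47, 1.34], [0.16, 2.42], [-1.27, 4.41], [0.06, 2.06], [-2.6, 2.6]. Speed limits (rad/s): [2.22, 2.22, 2.79, 2.79, 3.14, 3.14, 3.14].

## Interface

Orientations are given as a unit quaternion [x, y, z, w].
In Python, from bench import * gives the robot as it stands.
- The arm moves only by the tool step_arm, never from a script. Its arguments are lists of equal length, an entry for each row: "delta_pos": the shift along the world's x, y, z in units of 25 mm (1.0 is 25 mm), a list of three; "turn": the turn about the world's z in units of 0.12 rad (1.0 is 0.12 rad). In form: {"delta_pos": [[tx, ty, tz], ...], "turn": [turn, ...]}. A call has 1 to 12 rows; each row shifts and turns the commanded pose from where the row before left it; what a row does not reach is not made up. A row lasts 1/10 s, in which the tool goes at most 50 mm and 8.59 degrees, less where a joint would pass 70% of its speed; a pose out of reach is approached as far as the arm can. A call with a number of a shift or a turn outside -1 to 1 is refused whole. A call with a gripper value outside its range is refused whole. "grip" is the closure, from 0 (fully open) to 1 (shut), set as the call begins (left out, the last holds). The fingers move at their own pace and stop on an object; "newtons" is the grip in N (left out, the last holds). Time passes only in rows, so rows that do not move let the fingers close. It gives the time, the measured TCP pose, the force, the opening and the grip force at its end, in the units of the state.
- read_state(): the state, without advancing time (a new reading comes with each control period).
- camera(name): name is "scene" or "top"; returns a dict with "image" (384x512x3 uint8, red, green, blue), "z_map" (384x512 float32, m along the optical axis (not along the pixel's ray), 0 where there is no reading), "mtx" (3x3 intrinsics, pixels), "dist" ([k1, k2, p1, p2, k3] as OpenCV has them; the pictures are not rectified), "view" (4x4, takes a point from world to camera coordinates). Camera axes: x right, y up, looking along -z (the intrinsics and any distortion apply to the point x, -y, -z); pixel columns grow to the right and rows downward; lengths in m; the calibration is good to about 2 mm. A picture is of the moment at which its call begins.
- close_job(): hands the job in; it is judged then, once.
The state is a dict: "time": time; "joint_positions": joint angles; "joint_vel": joint speeds; "joint_torque": joint torques, N m; "ee_pos": TCP position; "eef_rot": TCP orientation; "ft_force": force on the tool from outside, world axes, zero at the start; "torque": the same for the moment, N m; "width": finger opening in m; "grip_force": force on a finger pad.
Only numpy, scipy, OpenCV 4.12 (cv2) and the standard library are available. Lean on these libraries where they do the work, as an engineer would, in place of code of your own. Each camera call takes 0.05 s, during which the arm holds its last target. There are 200 camera calls.

## Working session

There is one attempt and no reset: what is moved stays moved. The work goes in short steps, Python scripts to look and compute and a tool call to move; the robot and the scene stay as the last step left them, time stands still between calls to the robot, and variables do not carry over. Pictures are saved under pics/ and viewed, at most 10 in all, crops included, and the job is handed in when it is done.

Besides the shell and the picture viewer there is one more tool, called after "Call:" as name(argument=value, ...), one argument or row to a line, values as JSON. step_arm: Moves the arm, as the interface text tells. Shifts and turns lie within -1 to 1; 1 stands for 25 mm of shift or 0.12 rad of turn. Its arguments: {"type":"object","properties":{"delta_pos":{"type":"array"},"turn":{"type":"array"},"grip":{"type":"number"},"newtons":{"type":"number"}},"required":["delta_pos","turn"]}

```bash
mkdir -p pics
python3 - <<'E'
from bench import *
import cv2,numpy as np
for n in("scene","top"):
    c=camera(n);np.savez(n+".npz",**c);cv2.imwrite(f"pics/{n}0.png",cv2.resize(c["image"][:,:,::-1],(800,600)))
s=read_state();print(s["time"],s["ee_pos"],s["eef_rot"],s["width"])
E
```

```text
0.1 [ 0.23734759 -0.57780259  0.22182127] [ 9.81069105e-01  1.93656892e-01 -1.64036174e-04 -6.27116106e-04] 0.08695039075437501
```

View pics/top0.png

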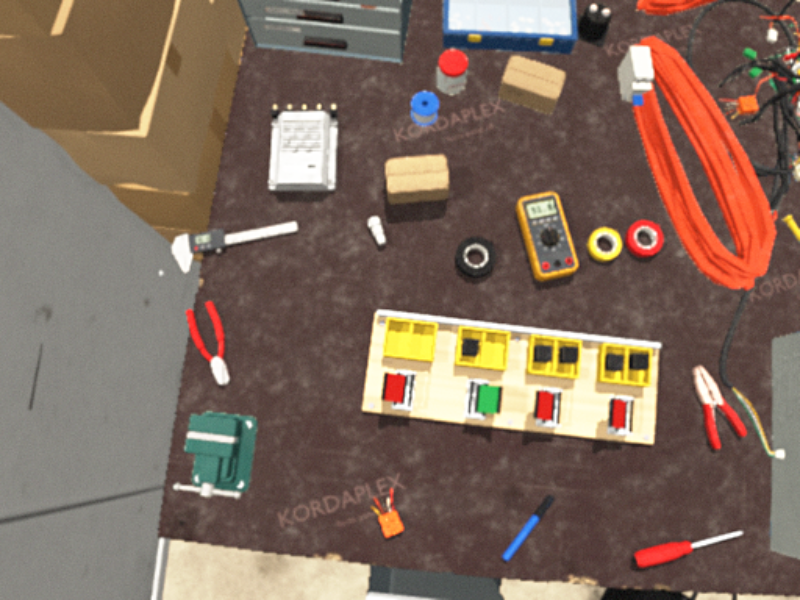

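View pics/scene0.png

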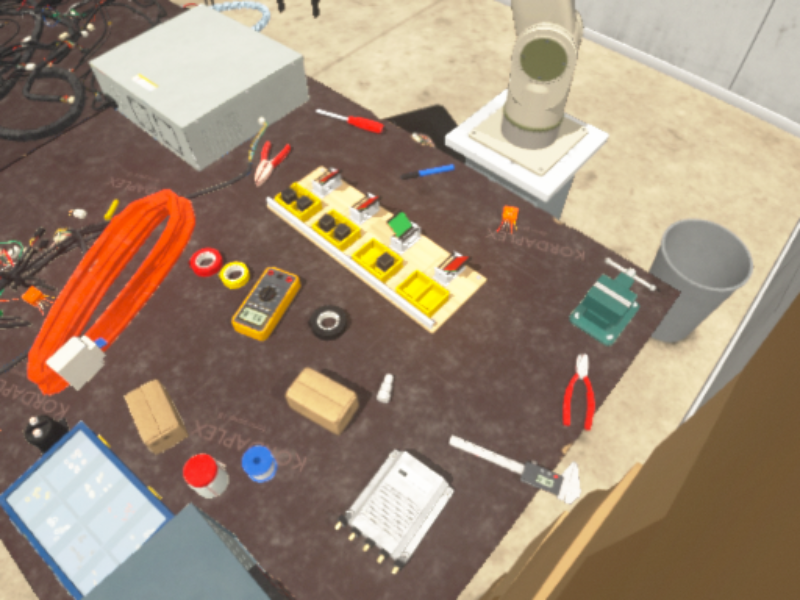

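The picture shows the bins from left to right (800x600 top view). Bin 1 is empty at (410,340), bin 2 has one relay at (482,348), and bins 3 (553,355) and 4 (625,363) look full. The tags read red (397,388), green (487,400), red (547,407) and red (620,414). I'll check a close crop and measure.

```bash
cat > m.py <<'E'
import cv2,numpy as np
def ray(c,uv,z):
    K=c["mtx"];p=cv2.undistortPoints(np.array(uv,float).reshape(-1,1,2),K,c["dist"]).reshape(-1,2)
    V=c["view"];R=V[:3,:3];o=-R.T@V[:3,3]
    d=np.c_[p[:,0],-p[:,1],-np.ones(len(p))]@R
    return o+d*((z-o[2])/d[:,2])[:,None]
def blobs(c,lo,hi,roi,amin):
    x0,y0,x1,y1=roi;h=cv2.cvtColor(c["image"],cv2.COLOR_RGB2HSV)
    m=cv2.inRange(h,lo,hi);k=np.zeros_like(m);k[y0:y1,x0:x1]=m[y0:y1,x0:x1]
    n,_,s,ce=cv2.connectedComponentsWithStats(k)
    return [(ce[i],s[i][4]) for i in range(1,n) if s[i][4]>amin],k
E
python3 - <<'E'
from m import *
c=np.load("top.npz");im=c["image"][:,:,::-1]
cv2.imwrite("pics/crop.png",cv2.resize(im[190:290,225:430],None,fx=3.9,fy=3.9,interpolation=cv2.INTER_CUBIC))
roi=(232,195,425,285)
_,k=blobs(c,(22,140,120),(34,255,255),roi,0)
k=cv2.morphologyEx(k,cv2.MORPH_CLOSE,np.ones((5,5)))
for q in cv2.findContours(k,0,2)[0]:
    if cv2.contourArea(q)<150: continue
    h=cv2.convexHull(q); w=ray(c,h.astype(float),.042)[:,:2].astype(np.float32); print("bin",cv2.minAreaRect(w))
for n,lo,hi in(("red",(0,150,80),(8,255,255)),("red2",(172,150,80),(180,255,255)),("green",(45,120,60),(85,255,255))):
    for ce,a in blobs(c,lo,hi,roi,15)[0]: print(n,ce,a,ray(c,ce,.06)[0])
E
```

```text
bin ((0.5767675042152405, -0.23995132744312286), (0.09551657736301422, 0.06745997816324234), 89.51507568359375)
bin ((0.5789312720298767, -0.1168840304017067), (0.09216505289077759, 0.0678093358874321), 89.06405639648438)
bin ((0.5810654759407043, 0.006869170814752579), (0.08996368199586868, 0.06763437390327454), 88.77979278564453)
bin ((0.582737922668457, 0.13029944896697998), (0.08917407691478729, 0.06766543537378311), 89.62640380859375)
red [252.27142857 247.95714286] 210 [0.49679021 0.14757229 0.06      ]
red [348.45625 259.44375] 160 [ 0.49279497 -0.10229354  0.06      ]
red [395.54014599 264.50364964] 137 [ 0.49153315 -0.22668503  0.06      ]
green [312.05555556 254.9957265 ] 234 [ 0.49479173 -0.00739375  0.06      ]
```

View pics/crop.png

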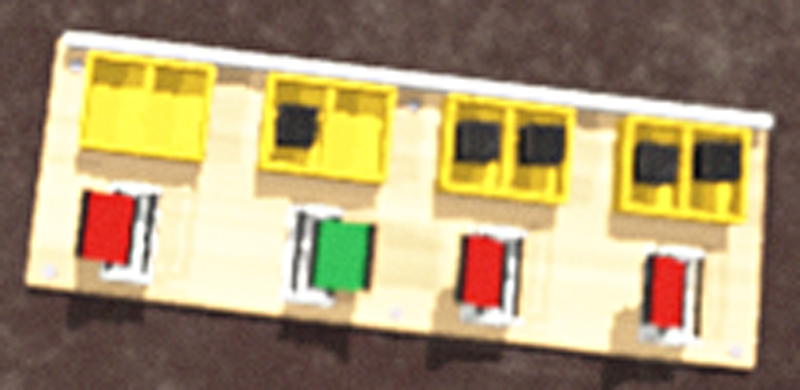

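Confirmed: place 2 (one relay) wrongly shows green, and places 3 and 4 (both full) wrongly show red. I'll close the fingers and move to the gap left of tag 4, turning the closing line along the board's x.

Call:
step_arm(
  delta_pos=[
    [0.6,0.95,0],
    [0.6,0.95,0],
    [0.6,0.95,0],
    [0.6,0.95,0],
    [0.6,0.95,0],
    [0.6,0.95,0],
    [0.6,0.95,0],
    [0.6,0.95,0],
    [0.6,0.95,0],
    [0.6,0.95,0],
    [0.6,0.95,0],
    [0.6,0.95,0],
  ],
  turn=[0.6,0.6,0.6,0.6,0.6,0.6,0.6,0.6,0.6,0.6,0.6,0.6],
  grip=1,
  newtons=10,
)

```text
time: 1.3
ee_pos: [0.4187, -0.2911, 0.2226]
eef_rot: [0.808, 0.589, 0.0, 0.0]
ft_force: [-0.7, -0.2, 0.6]
width: 0.003
grip_force: 0.0
```

Call:
step_arm(
  delta_pos=[
    [0.5,0.8,0],
    [0.5,0.8,0],
    [0.5,0.8,0],
    [0.5,0.8,0],
    [0.5,0.8,0],
    [0.35,0.8,0],
    [0,0,-0.8],
    [0,0,-0.8],
    [0,0,-0.8],
    [0,0,-0.8],
    [0,0,-0.8],
    [0,0,0],
  ],
  turn=[0.5,0.5,0.5,0.4,0.4,0,0,0,0,0,0,0],
)

```text
time: 2.5
ee_pos: [0.4876, -0.172, 0.1202]
eef_rot: [0.721, 0.693, -0.001, -0.002]
ft_force: [-0.3, -0.2, -0.9]
width: 0.0008
grip_force: 0.0
```

Run:
```python
from bench import *
from m import *
s=read_state();print(s["time"],s["ee_pos"],s["eef_rot"],s["ft_force"])
c=camera("scene");im=c["image"][:,:,::-1]
cv2.imwrite("pics/s1.png",cv2.resize(im[90:220,160:330],None,fx=4.5,fy=4.5,interpolation=cv2.INTER_CUBIC))
```

```text
2.5 [ 0.48764876 -0.1719583   0.12015449] [ 7.20917277e-01  6.93017721e-01 -7.20796445e-04 -2.04918139e-03] [-0.27734602 -0.16034932 -0.85239358]
```

View pics/s1.png

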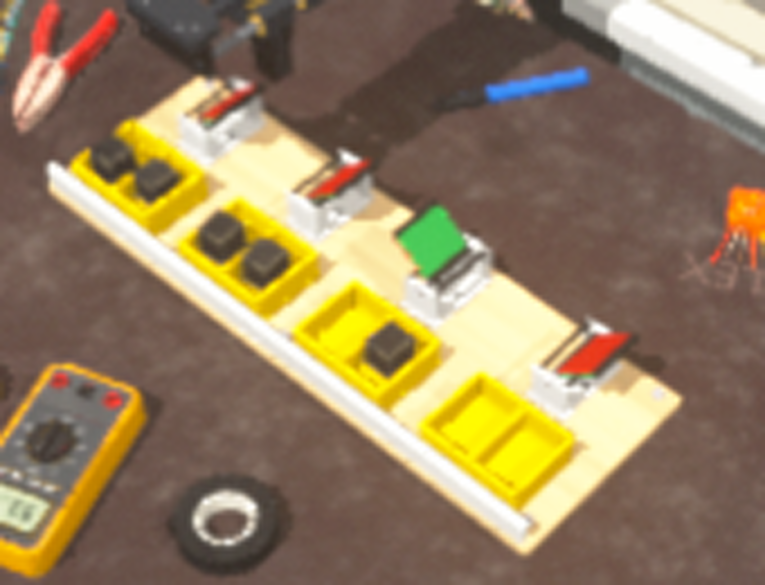

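The picture shows all tags unchanged (green at crop (432,240)). The gripper appears near crop (230,35), so I'll check that against its projected TCP.

```bash
python3 - <<'E'
from bench import *
from m import *
s=read_state();print(s["time"],s["ee_pos"])
for n in("scene","top"):
    c=camera(n);V=c["view"];D=np.diag([1,-1,-1])
    P=np.array([s["ee_pos"],[.490,-.2385,.044],[.494,.008,.044]])
    q=(P@V[:3,:3].T+V[:3,3])@D
    uv=cv2.projectPoints(q,np.zeros(3),np.zeros(3),c["mtx"],c["dist"])[0].reshape(-1,2);print(n,uv)
    im=c["image"][:,:,::-1].copy()
    for u in uv: cv2.circle(im,tuple(int(v) for v in u),3,(255,0,255),1)
    if n=="scene": a=im[0:240,100:360]
    else: a=im[160:340,200:440]
    cv2.imwrite(f"pics/{n}2.png",cv2.resize(a,(650,500 if n=="top" else 600)))
E
python3 -c "
import cv2,numpy as np
a=cv2.imread('pics/scene2.png');b=cv2.imread('pics/top2.png')
cv2.imwrite('pics/both.png',np.hstack([cv2.resize(a,(400,370)),cv2.resize(b,(400,370))]))"
```

```text
2.55 [ 0.48847572 -0.17225007  0.12180686]
scene [[220.11405445 105.1261276 ]
 [208.78098078 113.3365374 ]
 [259.10280829 147.90734967]]
top [[382.38505398 262.94903617]
 [397.79461468 265.67735639]
 [305.35026576 255.01114188]]
```

View pics/both.png

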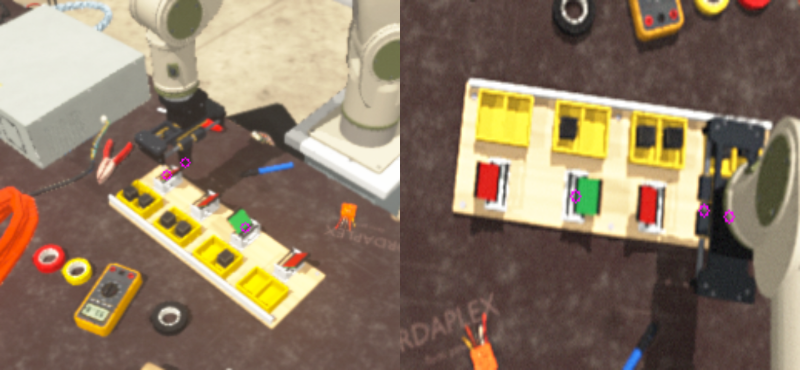

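Projections agree: the pivots land on the tags and the TCP on the fingertips. Descending left of tag 4.

Call:
step_arm(
  delta_pos=[
    [0,0,-0.6],
    [0,0,-0.6],
    [0,0,-0.6],
    [0,0,-0.4],
    [0,0,0],
    [0,-0.2,0],
    [0,-0.2,0],
    [0,-0.2,0],
    [0,0,0],
  ],
  turn=[0,0,0,0,0,0,0,0,0],
)

```text
time: 3.55
ee_pos: [0.4889, -0.1894, 0.068]
eef_rot: [0.722, 0.692, 0.0, 0.001]
ft_force: [-0.4, 0.2, -0.0]
width: 0.0007
grip_force: 0.0
```

Call:
step_arm(
  delta_pos=[
    [0,-0.15,0],
    [0,-0.15,0],
    [0,-0.15,0.1],
    [0,-0.15,0.1],
    [0,-0.15,0.1],
    [0,-0.15,0.08],
    [0,-0.15,0.05],
    [0,-0.2,0.05],
    [0,-0.2,0],
    [0,-0.2,0],
    [0,-0.2,0],
    [0,0,0],
  ],
  turn=[0,0,0,0,0,0,0,0,0,0,0,0],
)

```text
time: 4.75
ee_pos: [0.4886, -0.2353, 0.0794]
eef_rot: [0.722, 0.692, -0.0, 0.0]
ft_force: [-0.3, -0.8, 0.3]
width: 0.0005
grip_force: 0.0
```

Call:
step_arm(
  delta_pos=[
    [0,0.2,0.6],
    [0,0,0.7],
    [0,0.5,0.6],
    [0,0.8,0],
    [0,0.9,0],
    [0,0.9,0],
    [0.1,0.9,0],
    [0.1,0.9,0],
    [0,0.8,0],
    [0,0.7,0],
    [0,0.65,0],
    [0,0,0],
  ],
  turn=[0,0,0,0,0,0,0,0,0,0,0,0],
)

```text
time: 5.95
ee_pos: [0.4938, -0.0496, 0.1281]
eef_rot: [0.72, 0.694, 0.0, 0.0]
ft_force: [-0.1, -0.3, -0.2]
width: 0.0006
grip_force: 0.0
```

```bash
cat > look.py <<'E'
import sys
from bench import *
from m import *
print(read_state()["ee_pos"])
c=camera("scene");im=c["image"][:,:,::-1]
cv2.imwrite(sys.argv[1],cv2.resize(im[90:220,160:330],None,fx=4,fy=4,interpolation=cv2.INTER_CUBIC))
E
python3 look.py pics/s3.png
```

```text
[ 0.49378349 -0.04963971  0.12813446]
```

View pics/s3.png

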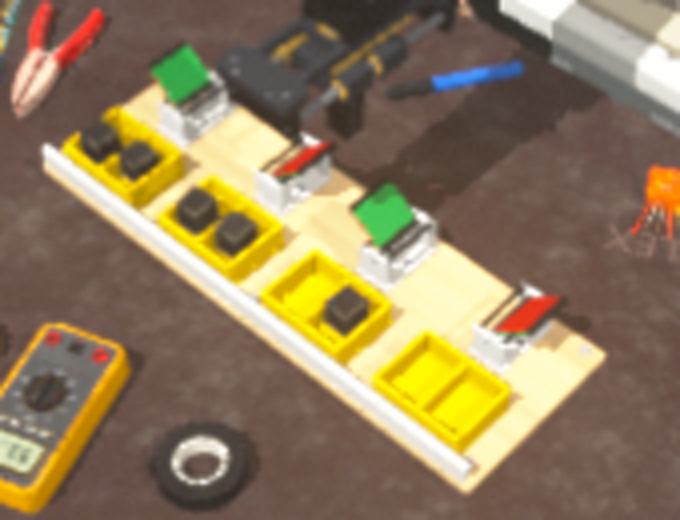

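Tag 4 now shows green at crop (180,75); the relays are undisturbed. Next is tag 3, from the gap between tags 2 and 3.

Call:
step_arm(
  delta_pos=[
    [0,-0.2,-0.2],
    [0,0,-0.6],
    [0,0,-0.6],
    [0,0,-0.6],
    [0,0,-0.45],
    [0,0,0],
    [0,-0.15,0],
    [0,-0.2,0],
    [0,-0.15,0],
    [0,0,0],
  ],
  turn=[0,0,0,0,0,0,0,0,0,0],
)

```text
time: 7.0
ee_pos: [0.4941, -0.0716, 0.0663]
eef_rot: [0.722, 0.692, 0.0, 0.0]
ft_force: [-0.5, -0.1, -0.9]
width: 0.0006
grip_force: 0.1
```

Call:
step_arm(
  delta_pos=[
    [0,-0.13,0.1],
    [0,-0.15,0.1],
    [0,-0.15,0.1],
    [0,-0.15,0.08],
    [0,-0.15,0.07],
    [0,-0.15,0.05],
    [0,-0.2,0.05],
    [0,-0.2,0],
    [0,-0.2,0],
    [0,-0.2,0],
    [0,0,0],
  ],
  turn=[0,0,0,0,0,0,0,0,0,0,0],
)

```text
time: 8.1
ee_pos: [0.4936, -0.1135, 0.0794]
eef_rot: [0.722, 0.692, -0.0, -0.0]
ft_force: [0.6, -0.1, 0.3]
width: 0.0005
grip_force: 0.0
```

Call:
step_arm(
  delta_pos=[
    [0,0.2,0.6],
    [0,0.2,0.7],
    [0,0.7,0.3],
    [0,0.7,0],
    [0,0.6,0],
    [0,0,-0.4],
    [0,0,-0.6],
    [0,0,-0.6],
    [0,0,-0.5],
    [0,0,0],
    [0,0,0],
  ],
  turn=[0,0,0,0,0,0,0,0,0,0,0],
)

```text
time: 9.2
ee_pos: [0.4937, -0.0525, 0.067]
eef_rot: [0.721, 0.692, -0.0, -0.0]
ft_force: [-0.4, -0.4, -0.2]
width: 0.0003
grip_force: 0.0
```

```bash
python3 look.py pics/s4.png
```

```text
[ 0.49369874 -0.05253647  0.06703475]
```

View pics/s4.png

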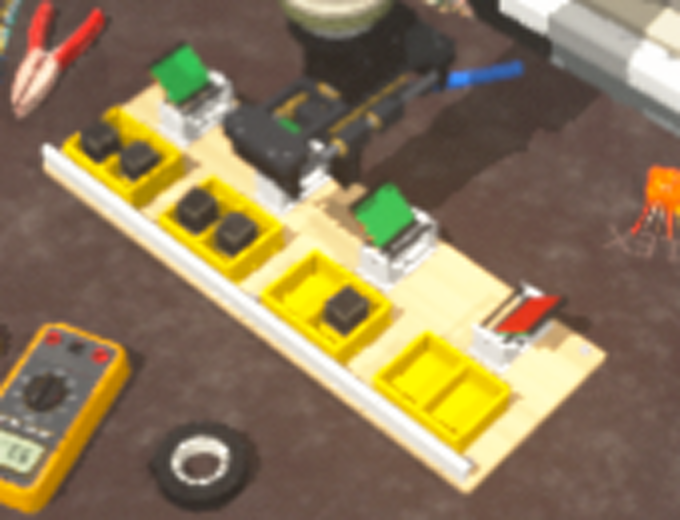

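Green shows through the gripper at crop (288,126), so tag 3 is over. The fingers are right of tag 2 (green, crop (385,215)), so I'll push it left.

Call:
step_arm(
  delta_pos=[
    [0,0.2,0],
    [0,0.2,0],
    [0,0.15,0],
    [0,0.15,0.1],
    [0,0.15,0.1],
    [0,0.15,0.1],
    [0,0.15,0.1],
    [0,0.2,0.05],
    [0,0.25,0.05],
    [0,0.25,0],
    [0,0.25,0],
    [0,0.15,0],
  ],
  turn=[0,0,0,0,0,0,0,0,0,0,0,0],
)

```text
time: 10.45
ee_pos: [0.4937, 0.0045, 0.0795]
eef_rot: [0.721, 0.693, 0.0, -0.0]
ft_force: [0.6, 0.4, 0.1]
width: 0.0004
grip_force: 0.0
```

Call:
step_arm(
  delta_pos=[
    [0,0,0],
    [0,-0.2,0.6],
    [0,0,0.8],
    [0,0,0.8],
    [0,0,0.8],
    [0,0,0.8],
    [-0.8,-0.5,0],
    [-0.8,-0.8,0],
    [-0.8,-0.8,0],
    [-0.6,-0.8,0],
    [0,-0.8,0],
    [0,0,0],
  ],
  turn=[0,0,0,0,0,0,0,0,0,0,0,0],
)

```text
time: 11.65
ee_pos: [0.4183, -0.0969, 0.1757]
eef_rot: [0.723, 0.691, 0.0, 0.001]
ft_force: [1.5, 0.4, 0.7]
width: 0.0006
grip_force: 0.0
```

```bash
python3 look.py pics/s5.png
```

```text
[ 0.41834511 -0.09690148  0.17571284]
```

View pics/s5.png

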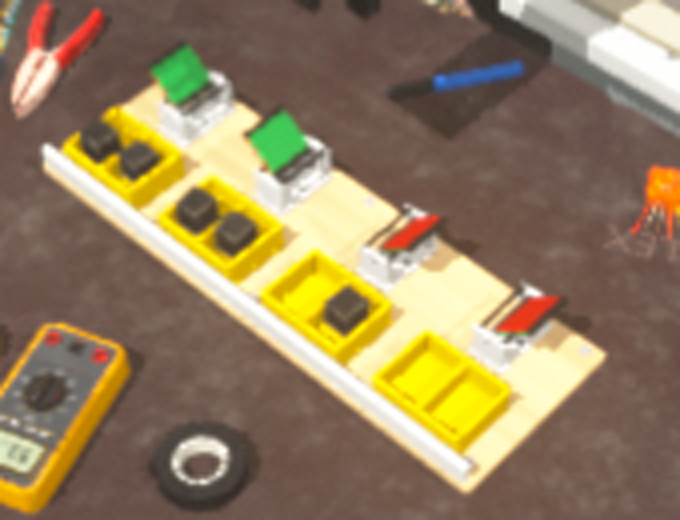

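The full bins show green (180,75) and (277,142), the others red (410,232) and (528,313). The arm is clear of everything.

```bash
python3 -c "
from bench import *
print(close_job())"
```

```text
the job is handed in; nothing more can be done
None
```

I pushed over the three wrong tags and handed the job in: both full bins now show green and the other two show red; the last picture showed the relays in place and the arm clear.

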